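# Lid the stoneware jars from the carton

## Robot

A 6-joint arm with a two-finger parallel gripper is mounted at the origin on the work surface. World frame = base frame: x ahead of the robot, y to its left, z up, the work surface at z = 0. Lengths are in m, angles in rad, forces in N, time in s.
With the tool pointing down it reaches from about 0.325 to 0.875 m from the base axis. Payload 4.4 kg.
Tool frame: the origin (TCP) lies on the centre line of the jaws, within the pads' length; the fingertips stand 25 mm ahead of it and the grasp point (between the pads) lies 6 mm ahead of it; z points along the fingers, y is the line along which they close (so a half turn about z gives the same grasp; the last joint's range is limited). The gripper opens to 85 mm and grips with 20 to 120 N. Pads are 22 mm wide; open, the fingers measure 114 mm over their backs; the gripper's body (76 mm by 85 mm) begins 54 mm behind the grasp point. The pads swing forward as they close: fully open they stand 13 mm farther back than shut.
Start: joints at [1.095, 0.207, 1.542, -0, 1.393, -0.15], TCP at [0.184, 0.545, 0.256] pointing down, gripper open.
Joint ranges: [-2.73, 2.73], [-0.86, 2.22], [0.23, 2.46], [-1.11, 4.25], [0.08, 2.63], [-2.82, 2.82]. Speed limits (rad/s): [2.79, 2.79, 3.14, 3.14, 3.14, 3.14].

## Interface

Orientations are given as a unit quaternion [x, y, z, w].
In Python, from plant import bot gives the robot as it stands. Calls block until the motion is done:
- bot.reach(position, orientation): joint-space move of the TCP to a pose.
- bot.move_straight(position, rotation=None, vel=0.15): straight line of the TCP; rotation=None keeps the orientation; vel is the mean speed in m/s.
- bot.movej(angles): joint-space move.
- bot.grip(opening, effort=None): finger opening in m; effort is the grip in N (None keeps the last); returns when the fingers have stopped.
- bot.pause(seconds).
- bot.solve_ik(position, orientation): joint angles nearest the present ones, or None.
- bot.observe(): the state.
- bot.camera(name): name is "scene" or "top"; returns (picture, depth): 384x512x3 uint8, blue, green, red; 384x512 float32, m along the optical axis (not along the pixel's ray), 0 where there is no reading.
- bot.get_calibration(name): a dict with "vertical_fov" (degrees; the focal length in pixels is half the picture's height over the tangent of half this angle, whatever the lens; pixels are square), "cx", "cy" (the principal point, pixels), "k1" (the pictures are not rectified: a ray, as slopes to the right and down, at radius r is drawn at 1 + k1 r^2 times it, then the intrinsics apply), "pose" (4x4, takes a point from camera to world coordinates). Camera axes: x right, y down, z forward; pixel columns grow to the right and rows downward; lengths in m; the calibration is good to about 2 mm. A picture is of the moment at which its call begins. get_calibration takes no time and is no camera call.
A pose or a line that the arm cannot do raises bot.MotionError and nothing moves.
- bot.sign_off(): hands the job in; it is judged then, once.
The state is a dict: "time_s": time; "qpos": joint angles; "joint_velocities": joint speeds; "tau": joint torques, N m; "tool_pos": TCP position; "eef_rot": TCP orientation; "force": force on the tool from outside, world axes, zero at the start; "wrist_torque": the same for the moment, N m; "width": finger opening in m; "grasp_force": force on a finger pad.
Only numpy, scipy, OpenCV 4.12 (cv2) and the standard library are available. Lean on these libraries where they do the work, as an engineer would, in place of code of your own. Each camera call takes 0.05 s, during which the arm holds its last target. There are 200 camera calls.

## Task

Swing both flaps of the cardboard carton well back past upright, then put a lid of the right size on every brown stoneware jar standing on the table, so that each lid sits fully seated and level with its plug down in the mouth. Leave any spare lid in the carton and, when all the jars are lidded, fold both flaps down flat again. The jars must end upright, and the other things on the table must stay where they are.

Things in the scene. Friction and masses are not known exactly. Their poses are not given: they have to be found in the camera images.
- carton: Shallow cardboard carton fixed to the table, open box 240 x 240 mm outside, 75 mm high, 4 mm walls and floor; the lids lie in it, plug down, knob up, two by two. Origin: centre of its underside; x and y along its sides, z up. Two flaps are hinged on the top edges of its +y and -y sides
- flap_left (a joint): Flap on the carton's +y side, 232 mm long (along carton x), 95 mm from hinge to free edge, 4 mm thick; hinge line at carton y = 118, z = 77 mm. Angle, rad: 0 = shut (flat, pointing inwards), 1.57 = upright, 2.2 = leaning fully back outwards (stop). Stiff hinge: stays where left, needs about 0.05 N m to move. Shut, the two flaps leave a 46 mm gap
- flap_right (a joint): The same on the carton's -y side: hinge line at carton y = -118 mm, z = 77 mm; same meaning of the angle
- jar_wide_a: Wide open stoneware jar, plain brown clay, straight-sided, upright: 94 mm outer diameter at the rim, 85 mm high, 6 mm wall (mouth 82 mm across), no handle. Origin: centre of its underside, z up. May be absent
- jar_wide_a_rim (a point): Centre of the mouth of jar_wide_a, at rim height (85 mm above the jar's origin)
- jar_wide_b: Wide open stoneware jar, plain brown clay, straight-sided, upright: 94 mm outer diameter at the rim, 85 mm high, 6 mm wall (mouth 82 mm across), no handle. Origin: centre of its underside, z up. May be absent
- jar_wide_b_rim (a point): Centre of the mouth of jar_wide_b, at rim height (85 mm above the jar's origin)
- jar_narrow_a: Narrow open stoneware jar, plain brown clay, straight-sided, upright: 74 mm outer diameter at the rim, 105 mm high, 6 mm wall (mouth 62 mm across), no handle. Origin: centre of its underside, z up. May be absent
- jar_narrow_a_rim (a point): Centre of the mouth of jar_narrow_a, at rim height (105 mm above the jar's origin)
- jar_narrow_b: Narrow open stoneware jar, plain brown clay, straight-sided, upright: 74 mm outer diameter at the rim, 105 mm high, 6 mm wall (mouth 62 mm across), no handle. Origin: centre of its underside, z up. May be absent
- jar_narrow_b_rim (a point): Centre of the mouth of jar_narrow_b, at rim height (105 mm above the jar's origin)
- lid_wide_a: Wide loose lid, same brown clay: disc 92 mm across, 6 mm thick; under it a plug 10 mm deep, 74 mm across (2 mm less all round at its foot) that fits a wide jar's mouth with 4 mm play; on top a round upright knob, 26 mm across, 32 mm high. Origin: centre of the plug's underside, z up (disc's underside at z = 10 mm, its top 16, knob's top 48). Seated, the disc's underside lies on the rim
- lid_wide_b: Wide loose lid, same brown clay: disc 92 mm across, 6 mm thick; under it a plug 10 mm deep, 74 mm across (2 mm less all round at its foot) that fits a wide jar's mouth with 4 mm play; on top a round upright knob, 26 mm across, 32 mm high. Origin: centre of the plug's underside, z up (disc's underside at z = 10 mm, its top 16, knob's top 48). Seated, the disc's underside lies on the rim
- lid_narrow_a: Narrow loose lid, same brown clay: disc 72 mm across, 6 mm thick; under it a plug 10 mm deep, 54 mm across (2 mm less all round at its foot) that fits a narrow jar's mouth with 4 mm play; on top a round upright knob, 26 mm across, 32 mm high. Origin: centre of the plug's underside, z up (disc's underside at z = 10 mm, its top 16, knob's top 48). Seated, the disc's underside lies on the rim
- lid_narrow_b: Narrow loose lid, same brown clay: disc 72 mm across, 6 mm thick; under it a plug 10 mm deep, 54 mm across (2 mm less all round at its foot) that fits a narrow jar's mouth with 4 mm play; on top a round upright knob, 26 mm across, 32 mm high. Origin: centre of the plug's underside, z up (disc's underside at z = 10 mm, its top 16, knob's top 48). Seated, the disc's underside lies on the rim
- mug: White mug with a handle, 80 mm across, 90 mm high; a bystander, gets no lid. Origin: centre of underside
- brush_pot: White pot of brushes, 84 mm across, 110 mm high (brushes to 210); a bystander. Origin: centre of underside
- bowl: Pale bisque bowl, 110 mm across, 50 mm high; a bystander, gets no lid. Origin: centre of underside
- paddle: Wooden paddle 220 mm long lying on the table; a bystander. Origin: centre of underside
- glaze_jar: White closed plastic jar, 70 mm across, 100 mm high; a bystander. Origin: centre of underside
- wood_block: Wooden block 120 x 60 x 30 mm; a bystander. Origin: centre of underside
Things that resemble listed ones, but are neither listed nor needed, are in the scene too. Leave any orange, pink or red look-alike of the lid_wide_b alone.

How it is judged:
On the way, in this order (a step that is already met when the one before it is completed fails the run):
1. both carton flaps swung back past upright (over 1.75 rad) (value of joint each of flap_left, flap_right above 1.75 rad), for 0.2 s.
2. every jar present carries a lid of its size, seated and level (((z of lid_wide_a in the frame of jar_wide_a between 0.071 and 0.079 m and horizontal distance between lid_wide_a and jar_wide_a_rim below 0.007 m and angle between lid_wide_a's own z axis and vertical below 0.06 rad) or (z of lid_wide_b in the frame of jar_wide_a between 0.071 and 0.079 m and horizontal distance between lid_wide_b and jar_wide_a_rim below 0.007 m and angle between lid_wide_b's own z axis and vertical below 0.06 rad)) and ((z of lid_wide_a in the frame of jar_wide_b between 0.071 and 0.079 m and horizontal distance between lid_wide_a and jar_wide_b_rim below 0.007 m and angle between lid_wide_a's own z axis and vertical below 0.06 rad) or (z of lid_wide_b in the frame of jar_wide_b between 0.071 and 0.079 m and horizontal distance between lid_wide_b and jar_wide_b_rim below 0.007 m and angle between lid_wide_b's own z axis and vertical below 0.06 rad)) and ((z of lid_narrow_a in the frame of jar_narrow_a between 0.091 and 0.099 m and horizontal distance between lid_narrow_a and jar_narrow_a_rim below 0.007 m and angle between lid_narrow_a's own z axis and vertical below 0.06 rad) or (z of lid_narrow_b in the frame of jar_narrow_a between 0.091 and 0.099 m and horizontal distance between lid_narrow_b and jar_narrow_a_rim below 0.007 m and angle between lid_narrow_b's own z axis and vertical below 0.06 rad)) and ((z of lid_narrow_a in the frame of jar_narrow_b between 0.091 and 0.099 m and horizontal distance between lid_narrow_a and jar_narrow_b_rim below 0.007 m and angle between lid_narrow_a's own z axis and vertical below 0.06 rad) or (z of lid_narrow_b in the frame of jar_narrow_b between 0.091 and 0.099 m and horizontal distance between lid_narrow_b and jar_narrow_b_rim below 0.007 m and angle between lid_narrow_b's own z axis and vertical below 0.06 rad))), for 0.2 s.
At the end, for the whole second after the job is handed in: Every jar present stands upright (within 0.06 rad) with a lid of its own size seated on its rim: centred within 7 mm, at seated height within 4 mm, level within 0.06 rad; all other lids lie in the carton; both flaps are shut (under 0.25 rad); jars and lids are at rest (all of step 2 and angle between each of jar_wide_a, jar_wide_b, jar_narrow_a, jar_narrow_b's own z axis and vertical below 0.06 rad and linear speed of each of jar_wide_a, jar_wide_b, jar_narrow_a, jar_narrow_b, lid_wide_a, lid_wide_b, lid_narrow_a, lid_narrow_b below 0.02 m/s and ((x of lid_wide_a in the frame of carton between -0.115 and 0.115 m and y of lid_wide_a in the frame of carton between -0.115 and 0.115 m and z of lid_wide_a in the frame of carton below 0.045 m) or (z of lid_wide_a in the frame of jar_wide_a between 0.071 and 0.079 m and horizontal distance between lid_wide_a and jar_wide_a_rim below 0.007 m and angle between lid_wide_a's own z axis and vertical below 0.06 rad) or (z of lid_wide_a in the frame of jar_wide_b between 0.071 and 0.079 m and horizontal distance between lid_wide_a and jar_wide_b_rim below 0.007 m and angle between lid_wide_a's own z axis and vertical below 0.06 rad)) and ((x of lid_wide_b in the frame of carton between -0.115 and 0.115 m and y of lid_wide_b in the frame of carton between -0.115 and 0.115 m and z of lid_wide_b in the frame of carton below 0.045 m) or (z of lid_wide_b in the frame of jar_wide_a between 0.071 and 0.079 m and horizontal distance between lid_wide_b and jar_wide_a_rim below 0.007 m and angle between lid_wide_b's own z axis and vertical below 0.06 rad) or (z of lid_wide_b in the frame of jar_wide_b between 0.071 and 0.079 m and horizontal distance between lid_wide_b and jar_wide_b_rim below 0.007 m and angle between lid_wide_b's own z axis and vertical below 0.06 rad)) and ((x of lid_narrow_a in the frame of carton between -0.115 and 0.115 m and y of lid_narrow_a in the frame of carton between -0.115 and 0.115 m and z of lid_narrow_a in the frame of carton below 0.045 m) or (z of lid_narrow_a in the frame of jar_narrow_a between 0.091 and 0.099 m and horizontal distance between lid_narrow_a and jar_narrow_a_rim below 0.007 m and angle between lid_narrow_a's own z axis and vertical below 0.06 rad) or (z of lid_narrow_a in the frame of jar_narrow_b between 0.091 and 0.099 m and horizontal distance between lid_narrow_a and jar_narrow_b_rim below 0.007 m and angle between lid_narrow_a's own z axis and vertical below 0.06 rad)) and ((x of lid_narrow_b in the frame of carton between -0.115 and 0.115 m and y of lid_narrow_b in the frame of carton between -0.115 and 0.115 m and z of lid_narrow_b in the frame of carton below 0.045 m) or (z of lid_narrow_b in the frame of jar_narrow_a between 0.091 and 0.099 m and horizontal distance between lid_narrow_b and jar_narrow_a_rim below 0.007 m and angle between lid_narrow_b's own z axis and vertical below 0.06 rad) or (z of lid_narrow_b in the frame of jar_narrow_b between 0.091 and 0.099 m and horizontal distance between lid_narrow_b and jar_narrow_b_rim below 0.007 m and angle between lid_narrow_b's own z axis and vertical below 0.06 rad)) and value of joint each of flap_left, flap_right below 0.25 rad); the robot touches nothing.
It fails at once if a bystander (mug, brush pot, bowl, paddle, glaze jar or wood block) moved more than 60 mm (distance of any of mug, brush_pot, bowl, paddle, glaze_jar, wood_block from where it was at the start of the episode above 0.06 m).
Of jar_wide_a, jar_wide_b, jar_narrow_a, jar_narrow_b only 3 to 4 are there at a start; the rules pass over those that are not, and their reading is None.
At some moment in a run one of jar_wide_a, jar_wide_b, jar_narrow_a, jar_narrow_b may be knocked a few centimetres aside while the robot is not near it.
It also fails if it takes over 200 s, if anything falls off the work surface, if the arm or the gripper's body presses on something with over 40 N, if the wrist force passes 120 N, or if a joint passes its speed limit or range.

## Working session

There is one attempt and no reset: what is moved stays moved. The work goes in short steps, each a Python script; the robot and the scene stay as the last script left them, time stands still between calls to the robot, and variables do not carry over. Pictures are saved under pics/ and viewed, at most 14 in all, crops included, and the job is handed in when it is done.

```bash
ls; mkdir -p pics
cat > h.py <<'E'
import numpy as np, cv2
from plant import bot
def snap(n):
    im,d=bot.camera(n); c=bot.get_calibration(n); h,w=d.shape
    f=h/2/np.tan(np.radians(c["vertical_fov"])/2)
    K=np.array([[f,0,c["cx"]],[0,f,c["cy"]],[0,0,1.]])
    v,u=np.mgrid[:h,:w]
    p=np.stack([u,v],-1).reshape(-1,1,2).astype(float)
    s=cv2.undistortPoints(p,K,np.array([c["k1"],0,0,0.])).reshape(h,w,2)
    P=np.dstack([s*d[...,None],d]); T=np.array(c["pose"])
    X=P@T[:3,:3].T+T[:3,3]; X[d==0]=np.nan
    return im,X
E
python3 - <<'E'
from h import *
for n in("top","scene"):
    im,X=snap(n); cv2.imwrite(f"pics/{n}0.png",cv2.resize(im,(800,600),interpolation=cv2.INTER_CUBIC)); np.save(f"{n}0.npy",X)
    print(n,np.round(bot.get_calibration(n)["pose"],3).tolist(),bot.get_calibration(n)["k1"])
print(bot.observe())
E
```

```text
pics
top [[0.01, -0.992, 0.129, 0.386], [-1.0, -0.011, -0.008, -0.012], [0.009, -0.129, -0.992, 1.148], [0.0, 0.0, 0.0, 1.0]] -0.04396715655998764
scene [[-0.781, 0.427, -0.456, 1.129], [0.625, 0.537, -0.566, 0.729], [0.003, -0.727, -0.686, 0.973], [0.0, 0.0, 0.0, 1.0]] -0.12313999824014224
{'time_s': 0.1, 'qpos': array([ 1.09447721e+00,  2.07388272e-01,  1.54280431e+00,  3.28306937e-07,
        1.39351498e+00, -1.50509628e-01]), 'joint_velocities': array([ 0.00134861, -0.00105399, -0.00154856,  0.00104633, -0.00134565,
       -0.00170632]), 'tau': array([-1.32995057e-03, -3.84092689e+01, -2.92548931e+01, -4.12502868e-04,
        4.90025923e-03,  9.90914828e-06]), 'tool_pos': array([0.18376632, 0.54417685, 0.25521467]), 'eef_rot': array([ 1.62185112e-01,  9.86759784e-01, -1.00588893e-03, -3.26174766e-04]), 'force': array([ 0.48941745,  0.32257047, -0.2671262 ]), 'wrist_torque': array([ 0.03550847,  0.00085869, -0.00979282]), 'grasp_force': 0.0, 'width': 0.08559342145912886}
```

View pics/top0.png

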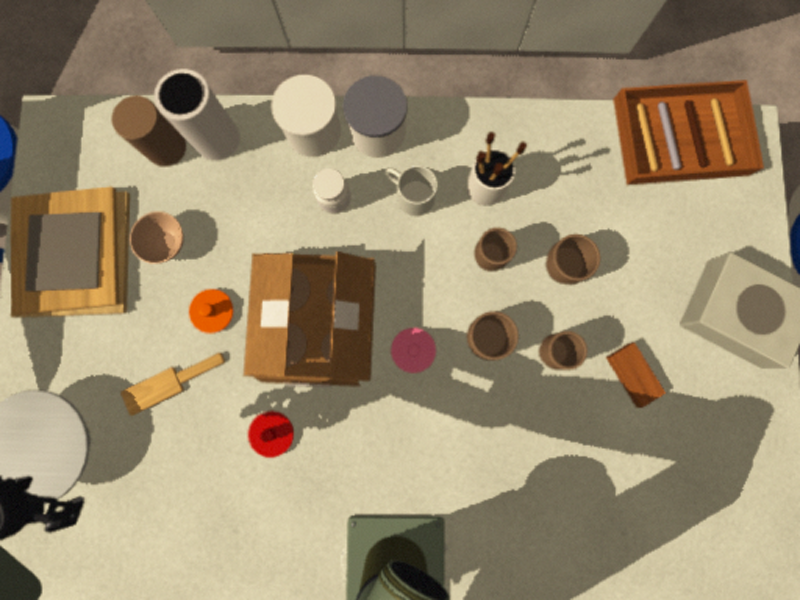

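View pics/scene0.png

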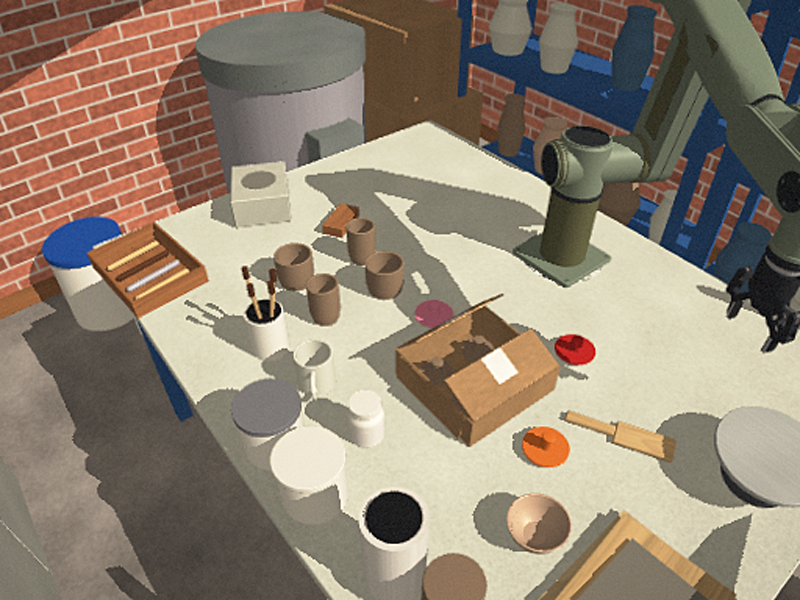

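Top view (800x600 scale): four jars, wide at (573,259) and (492,335), narrow at (495,249) and (563,350). The carton is centred near (311,318), with partly open flaps. The scene view shows the left flap sloping at roughly 30-40° and the right one near upright.

```bash
cat >> h.py <<'E'
from scipy.optimize import least_squares
def jar(X,xy,R,h):
    """fit the rim (outer radius R, wall 6 mm) from points at rim height"""
    P=X.reshape(-1,3); c=np.array(xy,float)
    for rad in(.075,.06,.06):
        m=(np.abs(P[:,2]-h)<.004)&(np.hypot(*(P[:,:2]-c).T)<rad)
        Q=P[m,:2]
        if len(Q)<15: return None,len(Q)
        c=least_squares(lambda c:np.maximum(0,np.abs(np.hypot(*(Q-c).T)-(R-.003))-.002),c,loss="soft_l1",f_scale=.003).x
    return c,len(Q)
E
python3 - <<'E'
from h import *
T=np.load("top0.npy");S=np.load("scene0.npy")
for (u,v),R,h in(((573,259),.047,.085),((492,335),.047,.085),((495,249),.037,.105),((563,350),.037,.105)):
    p=T[int(v*.64)-12:int(v*.64)+12,int(u*.64)-12:int(u*.64)+12].reshape(-1,3); c=np.nanmean(p,0)[:2]
    print(R,c.round(3),[ (None if r[0] is None else r[0].round(4),r[1]) for r in(jar(T,c,R,h),jar(S,c,R,h))])
for n,v,u in(("Lflap",300,268),("Rflap",300,350),("box",318,311),("pink",350,413),("red",434,271),("or",310,211)):
    print(n,T[int(v*.64),int(u*.64)].round(3))
print(T[int(318*.64),int(245*.64):int(380*.64):2].round(3).tolist())
# corner pixels of the carton top
for u,v in((253,255),(376,262),(371,382),(246,376),(292,256),(338,254),(290,380),(335,360)):
    print(u,v,np.nanmedian(T[int(v*.64)-1:int(v*.64)+2,int(u*.64)-1:int(u*.64)+2].reshape(-1,3),0).round(3))
im=cv2.resize(cv2.imread("pics/top0.png")[230:400,220:440],(880,680),interpolation=cv2.INTER_CUBIC)
cv2.imwrite("pics/c0.png",cv2.resize(im,(776,600)))
E
```

```text
0.047 [ 0.619 -0.356] [(array([ 0.6087, -0.3483]), 156), (array([ 0.6103, -0.3476]), 114)]
0.047 [ 0.46  -0.187] [(array([ 0.453 , -0.1852]), 166), (array([ 0.4545, -0.1813]), 110)]
0.037 [ 0.632 -0.191] [(array([ 0.6243, -0.1907]), 131), (array([ 0.6252, -0.1884]), 90)]
0.037 [ 0.428 -0.325] [(array([ 0.4249, -0.3196]), 132), (array([ 0.425 , -0.3183]), 73)]
Lflap [0.514 0.249 0.097]
Rflap [0.514 0.089 0.116]
box [0.491 0.18  0.001]
pink [ 0.424 -0.03   0.046]
red [0.26  0.246 0.044]
or [0.501 0.374 0.044]
[[0.49, 0.32, -0.0], [0.483, 0.293, 0.074], [0.483, 0.285, 0.079], [0.483, 0.278, 0.082], [0.482, 0.271, 0.087], [0.482, 0.265, 0.089], [0.482, 0.258, 0.091], [0.482, 0.251, 0.096], [0.482, 0.245, 0.096], [0.481, 0.237, 0.105], [0.481, 0.23, 0.107], [0.481, 0.224, 0.108], [0.481, 0.219, 0.105], [0.481, 0.211, 0.113], [0.48, 0.205, 0.115], [0.49, 0.222, 0.006], [0.491, 0.216, 0.002], [0.491, 0.209, 0.003], [0.491, 0.202, 0.005], [0.491, 0.196, 0.005], [0.491, 0.19, 0.001], [0.491, 0.183, 0.002], [0.491, 0.177, 0.002], [0.491, 0.171, 0.001], [0.491, 0.163, 0.011], [0.491, 0.157, 0.004], [0.491, 0.151, 0.006], [0.492, 0.145, -0.0], [0.492, 0.138, -0.0], [0.479, 0.114, 0.145], [0.479, 0.109, 0.14], [0.48, 0.104, 0.133], [0.48, 0.098, 0.13], [0.481, 0.093, 0.124], [0.481, 0.088, 0.117], [0.482, 0.083, 0.112], [0.482, 0.077, 0.108], [0.484, 0.072, 0.097], [0.484, 0.067, 0.093], [0.485, 0.061, 0.087], [0.485, 0.056, 0.082], [0.489, 0.052, 0.036], [0.493, 0.048, -0.002], [0.493, 0.041, -0.004]]
253 255 [0.61  0.289 0.074]
376 262 [0.609 0.049 0.001]
371 382 [ 0.361  0.055 -0.   ]
246 376 [0.372 0.293 0.075]
292 256 [0.599 0.204 0.115]
338 254 [0.597 0.111 0.145]
290 380 [0.364 0.209 0.063]
335 360 [0.403 0.112 0.142]
```

View pics/c0.png

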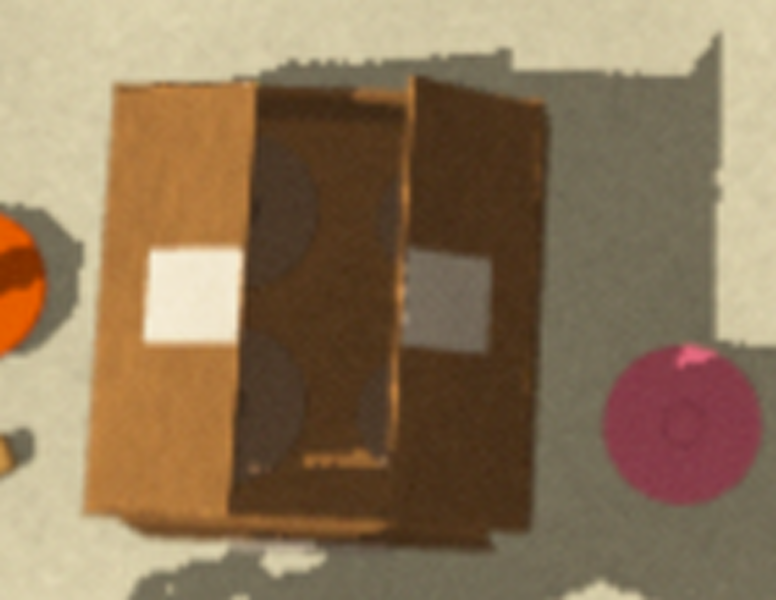

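The crop shows the left flap's free edge at crop x≈240 (angle ≈0.44 rad) and the right one's at x≈405 (≈0.83 rad), with lid discs below in shadow. The point cloud puts the carton at about (0.488, 0.173) with yaw ≈0. Next I push the flaps open from the gap with closed fingers.

```bash
cat >> h.py <<'E'
Q90=[.70710678,.70710678,0,0]; Q90b=[.70710678,-.70710678,0,0]
def down(th):   # tool y along the world direction th (mod pi)
    a=(th+np.pi/2)/2
    return [np.cos(a),np.sin(a),0,0]
CY=.173
E
python3 - <<'E'
from h import *
bot.grip(0,30)
q=min((Q90,Q90b),key=lambda q:abs((bot.solve_ik([.488,.16,.25],q) if bot.solve_ik([.488,.16,.25],q) is not None else [9]*6)[5]))
print(q)
bot.reach([.488,.16,.25],q)
TIP=.025
def sweep(side,a0,a1):
    h=CY+side*.118
    f=lambda a:(h-side*(.095*np.cos(a) if a<1.57 else .073*np.cos(a))-side*(.011-.002), .077+(.095*np.sin(a)-.022 if a<1.57 else .073*np.sin(a))+TIP)
    y0,z0=f(a0); 
    bot.move_straight([.488,y0-side*.012,.25],vel=.2); bot.move_straight([.488,y0-side*.012,z0],vel=.12)
    for a in np.arange(a0,a1+.01,(a1-a0)/9):
        y,z=f(a); bot.move_straight([.488,y,z],vel=.12)
    s=bot.observe(); print(side,s["tool_pos"].round(3),s["force"].round(2))
    bot.move_straight([.488,y-side*.03,z+.01],vel=.15)
    bot.move_straight([.488,.16,.25],vel=.25)
sweep(1,.44,2.1); sweep(-1,.83,2.1)
bot.reach([.3,.42,.3],q)
print(bot.observe()["time_s"])
for n in("top","scene"):
    im,X=snap(n); np.save(f"{n}1.npy",X); cv2.imwrite(f"pics/{n}1.png",im)
im=cv2.imread("pics/top1.png")[145:255,140:290]
cv2.imwrite("pics/top1c.png",cv2.resize(im,None,fx=5.3,fy=5.3,interpolation=cv2.INTER_CUBIC))
E
```

```text
[0.70710678, 0.70710678, 0, 0]
1 [0.488 0.319 0.165] [-0.1  -1.17 -0.02]
-1 [0.488 0.027 0.165] [ 0.04  0.57 -0.07]
14.0667
```

View pics/top1c.png

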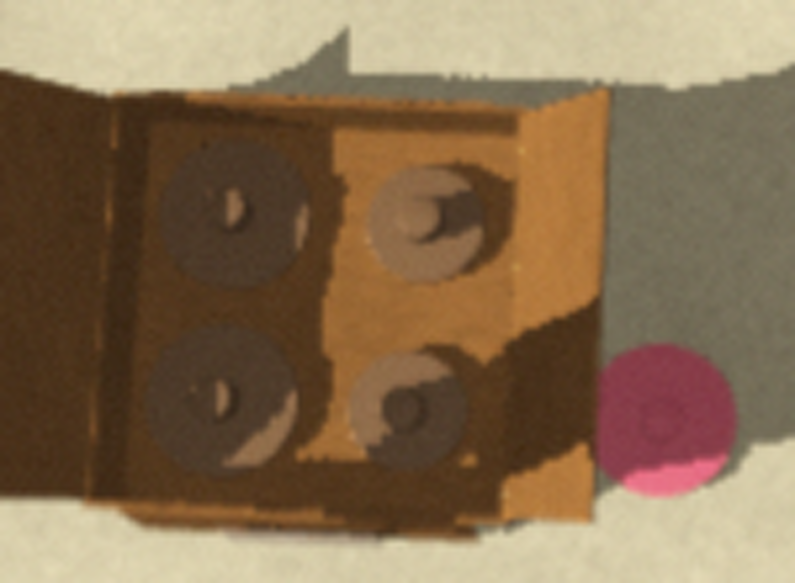

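Both flaps lean back. Wide lids are at crop (236,215) and (222,400), narrow lids at (427,222) and (408,408). Next I get metric positions from the knob tops and disc.

```bash
cat >> h.py <<'E'
def disc(X,c,z,R,tol=.006):
    """centre of a solid disc of radius R at height z near c (min enclosing of points, robust)"""
    P=X.reshape(-1,3); c=np.array(c,float)
    for k in range(4):
        m=(np.abs(P[:,2]-z)<tol)&(np.hypot(*(P[:,:2]-c).T)<R+.006)
        if m.sum()<6: return None,int(m.sum())
        Q=P[m,:2]; c=Q.mean(0)
    return c,len(Q)
def show(r): return None if r[0] is None else (r[0]*1e3).round(1).tolist(),r[1]
JARS=[("Wa",.047,.085,(.609,-.348)),("Wb",.047,.085,(.4535,-.1835)),("Na",.037,.105,(.6248,-.1895)),("Nb",.037,.105,(.425,-.319))]
def jars(*Xs):
    for n,R,h,c in JARS: print(n,*[show(jar(X,c,R,h)) for X in Xs])
E
python3 - <<'E'
from h import *
T=np.load("top1.npy");S=np.load("scene1.npy")
for n,u,v,R in(("W1",236,215,.046),("W2",222,400,.046),("N1",427,222,.036),("N2",408,408,.036)):
    c=T[int(v/5.3+145),int(u/5.3+140)][:2]
    print(n,c.round(3),*[show(disc(X,c,z,r,t)) for X in(T,S) for z,r,t in((.052,.013,.008),(.02,R,.006))])
jars(T,S)
v,u=int(300/5.3+145),0
for u in range(100,270,6): print(u,T[v,u].round(3).tolist(),end=" ")
E
```

```text
W1 [0.543 0.221] ([546.9, 227.5], 56) ([546.3, 227.1], 569) ([552.5, 230.9], 54) ([543.4, 224.2], 266)
W2 [0.434 0.226] ([434.6, 230.8], 55) ([434.1, 231.5], 592) ([439.3, 234.3], 46) ([442.2, 229.6], 339)
N1 [0.541 0.108] ([542.0, 111.9], 54) ([541.4, 111.5], 324) ([545.0, 116.6], 43) ([544.7, 120.7], 199)
N2 [0.432 0.118] ([429.7, 119.7], 54) ([429.5, 119.3], 339) ([433.5, 123.9], 38) ([436.5, 126.7], 192)
Wa ([608.6, -348.0], 174) ([609.8, -347.9], 98)
Wb ([453.0, -185.3], 165) ([454.8, -181.8], 95)
Na ([624.4, -190.9], 128) ([625.3, -187.8], 99)
Nb ([424.9, -319.5], 133) ([425.6, -318.2], 78)
100 [0.494, 0.505, -0.001] 106 [0.494, 0.485, -0.001] 112 [0.495, 0.465, -0.0] 118 [0.495, 0.447, -0.004] 124 [0.494, 0.42, 0.014] 130 [0.491, 0.388, 0.048] 136 [0.482, 0.335, 0.146] 142 [0.483, 0.324, 0.128] 148 [0.485, 0.312, 0.11] 154 [0.487, 0.3, 0.091] 160 [0.49, 0.289, 0.067] 166 [0.496, 0.287, 0.005] 172 [0.496, 0.267, 0.004] 178 [0.497, 0.248, 0.003] 184 [0.497, 0.229, 0.002] 190 [0.497, 0.209, 0.003] 196 [0.498, 0.19, 0.001] 202 [0.498, 0.171, 0.001] 208 [0.498, 0.151, 0.002] 214 [0.498, 0.132, 0.002] 220 [0.498, 0.112, 0.005] 226 [0.498, 0.093, 0.007] 232 [0.499, 0.074, 0.0] 238 [0.491, 0.049, 0.088] 244 [0.488, 0.03, 0.118] 250 [0.485, 0.012, 0.144] 256 [0.5, -0.004, 0.004] 262 [nan, nan, nan] 268 [0.5, -0.043, -0.0]
```

```bash
cat >> h.py <<'E'
def best(p,th=(np.pi/2,-np.pi/2)):
    c=[(abs(j[5]),q) for q in map(down,th) if (j:=bot.solve_ik(p,q)) is not None]
    return min(c,key=lambda t:t[0])[1]
ZG=.053; UP=.27
def pick(x,y,z0=.004):
    p=[x,y,UP]; q=best(p); bot.grip(.055,40); bot.reach(p,q)
    z=ZG-.004+z0
    bot.move_straight([x,y,z+.03],vel=.25); bot.move_straight([x,y,z],vel=.05)
    f=bot.observe()["force"]; bot.grip(0,40); s=bot.observe()
    print("pick",f.round(1),s["force"].round(1),round(s["width"],4),round(s["grasp_force"],1))
    bot.move_straight([x,y,z+.06],vel=.1); bot.move_straight([x,y,UP],vel=.25)
    s=bot.observe(); print("held",round(s["width"],4),s["force"].round(2))
def place(c,h):
    """lower until seated (jar height h); returns height left over at contact"""
    zs=h-.010+ZG-.004
    p=[*c,UP]; q=best(p); bot.reach(p,q)
    bot.move_straight([*c,zs+.025],vel=.2); bot.pause(.2); f0=bot.observe()["force"]
    z=zs+.025
    while z>zs-.003:
        z-=.002; bot.move_straight([*c,z],vel=.03); f=bot.observe()["force"]-f0
        if abs(f[2])>4 or np.hypot(*f[:2])>6: break
    s=bot.observe(); print("contact left %.1f mm"%((z-zs)*1e3),f.round(1),s["tool_pos"].round(4))
    return z-zs
def release():
    p=bot.observe()["tool_pos"]; bot.grip(.055); bot.move_straight([p[0],p[1],p[2]+.05],vel=.1); bot.move_straight([p[0],p[1],UP],vel=.25)
E
python3 - <<'E'
from h import *
pick(.5465,.2275)
T,=[snap("top")[1]]; jars(T)
c,n=jar(T,JARS[0][3],.047,.085)
if place(c,.085)<.003: release()
else: print("NOT SEATED")
p=bot.observe()["tool_pos"]
if p[2]>.2:
    bot.reach([.44,.0,.3],best([.44,.0,.3]))
    T=snap("top")[1];S=snap("scene")[1]; print([show(disc(X,c,.123,.013,.008)) for X in(T,S)],[show(disc(X,c,.091,.046,.005)) for X in(T,S)])
print(bot.observe()["time_s"])
E
```

```text
pick [-0.2  0.1  0.1] [ 0.3 -0.1  1.9] 0.0248 39.5
held 0.0245 [-0.31 -0.04 -2.53]
Wa ([608.6, -348.0], 169)
Wb ([453.1, -185.3], 165)
Na ([624.3, -190.8], 130)
Nb ([424.8, -319.6], 134)
contact left -1.0 mm [-3.8  1.4  7.3] [ 0.6088 -0.3481  0.1246]
[([614.2, -334.7], 61), ([617.7, -332.8], 34)] [([613.4, -334.5], 605), ([621.2, -326.8], 248)]
29.5917
```

Run:
```python
from h import *
im,T=snap("top"); im2,S=snap("scene")
a=cv2.resize(im[135:215,330:400],(560,640))[:600]; b=cv2.resize(im2[140:240,160:280],(720,600))
cv2.imwrite("pics/p1.png",cv2.resize(a,(400,428))); cv2.imwrite("pics/p1b.png",cv2.resize(np.hstack([cv2.resize(a,(400,428)),cv2.resize(b,(400,428))]),(800,428)))
c=np.array([.6134,-.3345])
for X in(T,S):
    P=X.reshape(-1,3); P=P[np.hypot(*(P[:,:2]-c).T)<.06]
    m=(P[:,2]>.082)&(P[:,2]<.1); Q=P[m]; A=np.c_[Q[:,:2]-c,np.ones(len(Q))]; print(np.linalg.lstsq(A,Q[:,2],rcond=None)[0].round(3))
    for z in np.arange(.02,.08,.02):
        Q=P[np.abs(P[:,2]-z)<.01]; 
        r=least_squares(lambda k:np.hypot(*(Q[:,:2]-k).T)-.047,c).x; print(z,len(Q),r.round(4))
```

```text
[0.002 0.008 0.09 ]
0.02 14 [ 0.6157 -0.3426]
0.04 52 [ 0.6159 -0.3401]
0.06 45 [ 0.6159 -0.3392]
[-0.027 -0.03   0.092]
0.02 53 [ 0.6138 -0.3399]
0.04 90 [ 0.6155 -0.3388]
0.06 99 [ 0.616 -0.339]
```

View pics/p1b.png

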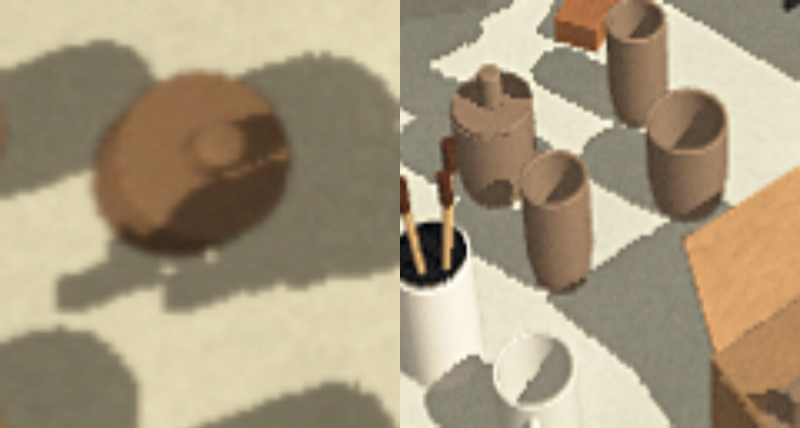

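The lid on the far wide jar is level in both halves of the picture and its disc is at z≈0.090, so the plug is in. The jar moved about 1 cm after placing, consistent with the announced knock. Carrying on with the rest, re-measuring each jar just before placing.

Run:
```python
from h import *
for (x,y),k in(((.4345,.231),1),((.5418,.1118),2),((.4297,.1195),3)):
    n,R,h,c0=JARS[k]
    pick(x,y); T=snap("top")[1]; c,m=jar(T,c0,R,h); print(n,show((c,m)))
    if c is None or place(c,h)>.003: print("NOT SEATED"); break
    release()
    bot.reach([.44,.1,.3],best([.44,.1,.3]))
    im,T=snap("top"); c2,_=disc(T,c,h+.006,R-.001,.005); P=T.reshape(-1,3)
    Q=P[(np.hypot(*(P[:,:2]-c2).T)<R)&(np.abs(P[:,2]-h-.006)<.008)]
    print("lid",c2.round(4),np.linalg.lstsq(np.c_[Q[:,:2]-c2,np.ones(len(Q))],Q[:,2],rcond=None)[0].round(3),bot.observe()["time_s"])
im2,S=snap("scene")
cv2.imwrite("pics/p2.png",np.hstack([cv2.resize(im[130:250,280:410],(400,369)),cv2.resize(im2[130:240,160:280],(400,369))]))
```

```text
pick [-0.1  0.1 -0.3] [0.5 0.2 2.2] 0.0248 39.3
held 0.0247 [ 0.61  0.16 -2.13]
Wb ([453.1, -185.3], 165)
contact left -1.0 mm [-3.8  2.6  9.6] [ 0.4534 -0.1854  0.1245]
lid [ 0.4523 -0.1848] [-0.002  0.001  0.09 ] 45.7333
pick [-0.3  4.5  0.9] [0.8 0.1 0.4] 0.0249 39.3
held 0.0245 [ 0.01 -0.19 -2.37]
Na ([624.1, -190.9], 130)
contact left -1.0 mm [-0.7  1.1  5.1] [ 0.6247 -0.1911  0.1441]
lid [ 0.6221 -0.1902] [ 0.007 -0.006  0.11 ] 60.2833
pick [ 0.2 -0.7  0.2] [1.3 0.6 2.1] 0.0247 39.3
held 0.0248 [-0.22  1.12 -1.74]
Nb ([424.9, -319.6], 129)
contact left -1.0 mm [-2.3  3.   6.9] [ 0.4252 -0.3199  0.1445]
lid [ 0.4244 -0.3161] [0.006 0.008 0.11 ] 73.9833
```

View pics/p2.png

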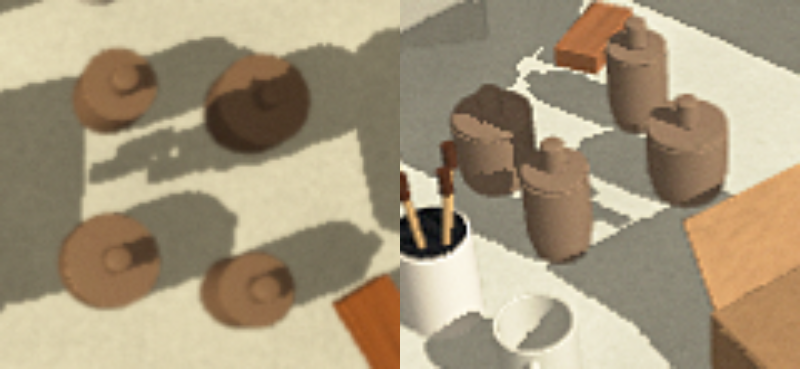

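The other three look seated. The far wide jar looks odd, because its knob is hard to see in shadow at scene crop (495,105), so I'll check it closer.

Run:
```python
from h import *
bot.reach([.3,.42,.3],best([.3,.42,.3]))
im,T=snap("top"); im2,S=snap("scene")
for n,R,h,c in JARS:
  for X in(T,S):
    c2,_=disc(X,c,h+.006,R-.001,.005); P=X.reshape(-1,3)
    Q=P[(np.hypot(*(P[:,:2]-c2).T)<R)&(np.abs(P[:,2]-h-.006)<.012)]
    print(n,c2.round(4),np.linalg.lstsq(np.c_[Q[:,:2]-c2,np.ones(len(Q))],Q[:,2],rcond=None)[0].round(3),show(disc(X,c2,h+.038,.013,.008)))
print(bot.observe()["time_s"])
cv2.imwrite("pics/p3.png",np.hstack([cv2.resize(im[130:200,340:400],(386,450),interpolation=2),cv2.resize(im2[140:210,160:225],(414,450),interpolation=2)]))
```

```text
Wa [ 0.6136 -0.3342] [ 0.008 -0.006  0.09 ] ([614.4, -335.0], 61)
Wa [ 0.6207 -0.3284] [-0.044 -0.061  0.091] ([618.0, -332.1], 33)
Wb [ 0.4521 -0.1853] [ 0.001 -0.011  0.09 ] ([452.3, -185.4], 62)
Wb [ 0.4591 -0.1749] [-0.046 -0.076  0.09 ] ([455.6, -179.6], 33)
Na [ 0.6218 -0.1904] [ 0.011 -0.015  0.11 ] ([622.2, -190.8], 59)
Na [ 0.6292 -0.1803] [-0.05  -0.085  0.111] ([625.0, -186.6], 40)
Nb [ 0.4244 -0.3162] [ 0.004 -0.004  0.11 ] ([424.2, -317.6], 67)
Nb [ 0.4303 -0.3112] [-0.083 -0.086  0.111] ([426.8, -315.1], 29)
75.45
```

View pics/p3.png

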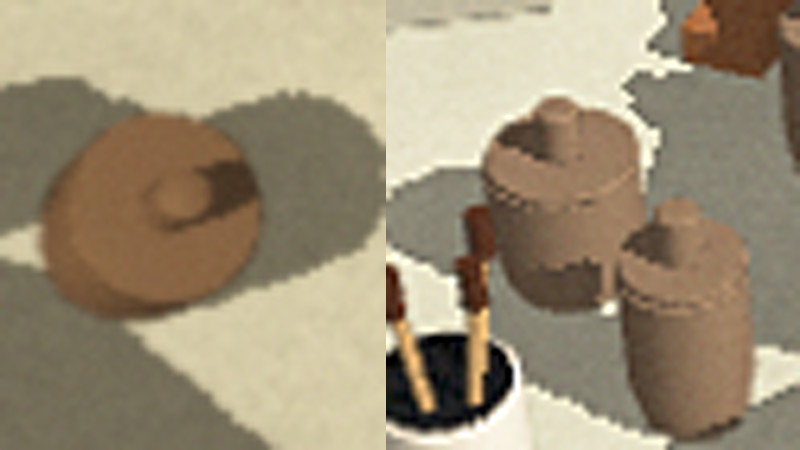

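All four lids are level at seated height (top camera, slopes ≤0.02), and the odd look was only the arm's shadow. Now I fold the flaps down from outside.

Run:
```python
from h import *
bot.grip(0,30); q=best([.488,.40,.28]); TIP=.025
def shut(side):
    h=CY+side*.118
    def f(a):
        if a>1.57: return h-side*.095*np.cos(a)+side*.011,.077+.095*np.sin(a)-.022+TIP
        return h-side*.073*np.cos(a)+side*.011,.077+.073*np.sin(a)+.002+TIP
    y0,z0=f(2.2); y0+=side*.02
    bot.reach([.488,y0,.28],best([.488,y0,.28])); bot.move_straight([.488,y0,z0],vel=.15)
    f0=bot.observe()["force"]
    for a in np.r_[np.arange(2.2,.2,-.18),.2,.15,.1,.05,.02]:
        y,z=f(a); bot.move_straight([.488,y,z],vel=.1); F=bot.observe()["force"]-f0
        if np.linalg.norm(F)>12: print("stop"); break
    print(side,round(a,2),F.round(1),bot.observe()["tool_pos"].round(3))
    bot.move_straight([.488,y,.28],vel=.2)
shut(1); shut(-1)
bot.reach([.25,.45,.3],best([.25,.45,.3]))
im,T=snap("top"); im2,S=snap("scene")
for u in range(155,245,6): print(T[203,u].round(3)[1:].tolist(),end=" ")
jl=[(n,show(disc(T,c,h+.006,R-.001,.005))) for n,R,h,c in JARS]; print(jl,bot.observe()["time_s"])
cv2.imwrite("pics/end.png",np.hstack([cv2.resize(im[130:260,140:420],(400,300)),cv2.resize(im2[120:300,160:380],(400,300))]))
```

```text
1 0.02 [ 0.3  0.3 -1.8] [0.488 0.229 0.105]
-1 0.02 [ 0.   0.7 -0.4] [0.488 0.117 0.105]
[0.323, 0.001] [0.282, 0.08] [0.264, 0.079] [0.246, 0.077] [0.227, 0.082] [0.209, 0.082] [0.206, 0.005] [0.186, 0.004] [0.167, 0.003] [0.137, 0.081] [0.119, 0.076] [0.101, 0.083] [0.083, 0.077] [0.065, 0.076] [0.051, 0.002] [('Wa', ([613.7, -334.1], 606)), ('Wb', ([453.0, -184.9], 642)), ('Na', ([621.8, -190.0], 358)), ('Nb', ([424.2, -316.3], 383))] 94.7917
```

View pics/end.png

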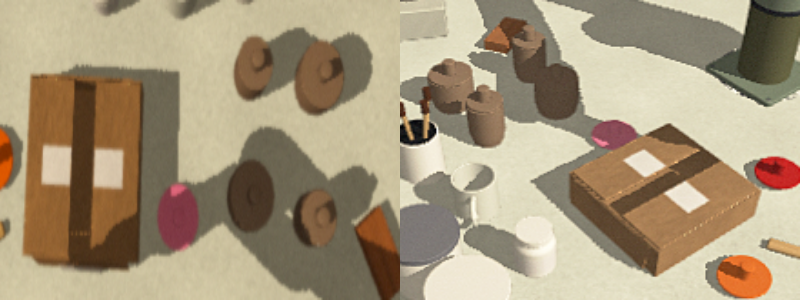

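Both flaps lie flat at z≈0.08, all four jars carry their lids, and the bystanders look undisturbed, so I'm handing in.

```bash
python3 -c "
from h import *
print(bot.sign_off())"
```

```text
the job is handed in; nothing more can be done
None
```

The job is handed in after about 95 s of robot time: by my camera checks, all four jars carry seated, level lids of the right size and both flaps are folded flat; no lids were left over, and hand-in returned no verdict.

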